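# Lay out the reed-making station

## Robot

A 6-joint arm with a two-finger parallel gripper is mounted at the origin on the work surface. World frame = base frame: x ahead of the robot, y to its left, z up, the work surface at z = 0. Lengths are in mm, angles in rad, forces in N, time in s.
With the tool pointing down it reaches from about 350 to 975 mm from the base axis. Payload 7.1 kg.
Tool frame: the origin (TCP) lies at the very end of the fingers, on their centre line; the grasp point (between the pads) lies 19 mm behind it (ctrl.grip_point_offset is the distance from the TCP to the grasp point, in mm); z points along the fingers, y is the direction in which the jaws open and shut (so a half turn about z gives the same grasp; the last joint's range is limited). The gripper opens to 88 mm and grips with 3 to 60 N. Pads are 20 mm wide; open, the fingers measure 115 mm over their backs; the gripper's body (75 mm by 178 mm) begins 61 mm behind the grasp point.
Start: joints at [-1.237, 0.423, 1.63, -0, 1.089, -0.019], TCP at [215.971, -586.482, 222.675] pointing down, gripper open.
Joint ranges: [-3, 3], [-0.9, 2.11], [0.09, 2.58], [-1.31, 4.45], [0.11, 2.69], [-2.54, 2.54]. Speed limits (rad/s): [2.39, 2.39, 3.01, 3.14, 3.14, 3.14].

## Interface

Orientations are given as a rotation vector (axis times angle).
In Python, from workcell import ctrl gives the robot as it stands.
- The arm moves only by the tool move_arm, never from a script. Its argument "increments" is one flat list of numbers, 5 for each row, row after row: the closure in counts, from 0 (fully open) to 255 (shut), then the shift along the tool's x, y, z in mm, then the turn about the tool's z in degrees. In form: [grip, dx, dy, dz, yaw, grip, dx, dy, dz, yaw, ...]. A call has 1 to 12 rows; each row is the pose to reach, as a shift and turn from the pose measured when the call began, along the tool's axes at that moment; what a row does not reach only later rows make up. A row lasts 1/8 s, in which the tool goes at most 62.5 mm and 10.7 degrees, less where a joint would pass 70% of its speed; a pose out of reach is approached as far as the arm can. A call with a gripper value outside its range is refused whole. The fingers move at their own pace and stop on an object; the grip force is fixed at half the most. Time passes only in rows, so rows that repeat a pose let the fingers close. It gives the time, the measured TCP pose, the force and the opening at its end, in the units of the state.
- ctrl.get_obs(): the state, without advancing time (a new reading comes with each control period).
- ctrl.get_image(name): name is "side" or "top" or "wrist"; returns a dict with "frame" (400x640x3 uint8, red, green, blue), "vertical_fov" (degrees; the focal length in pixels is half the picture's height over the tangent of half this angle, whatever the lens; pixels are square), "cx", "cy" (the principal point, pixels), "pose" (4x4, takes a point from camera to world coordinates); the wrist camera has in their place "mount" (4x4, takes a point from camera to tool coordinates, whose origin is the TCP and whose axes are the flange's). Camera axes: x right, y down, z forward; pixel columns grow to the right and rows downward; lengths in mm; the calibration is good to about 2 mm. A picture is of the moment at which its call begins: read the wrist's pose just before it. There is no depth.
- ctrl.close_job(): hands the job in, once; it reports no verdict.
The state is a dict: "t": time; "qpos": joint angles; "qvel": joint speeds; "joint_torque": joint torques, N m; "ee_pos": TCP position; "orientation": TCP orientation; "ft_force": force on the tool from outside, world axes, zero at the start; "moment": the same for the moment, N m; "width": finger opening in mm.
Only numpy, scipy, OpenCV 4.12 (cv2) and the standard library are available. Lean on these libraries where they do the work, as an engineer would, in place of code of your own. Each camera call takes 0.05 s, during which the arm holds its last target.

## Task

Set out the reed bench for the next player: stand the wooden reed box on the plywood board, midway between the two machines, and stand the tall thread spool upright on the middle of its lid. In front of the profiler (on the robot's side) put the steel shavings dish, right way up, centred on the machine and with 4 cm clear between it and the board's front edge; in front of the tip cutter put the grey sharpening stone flat on the table, centred and 4 cm clear in the same way, its long side parallel to the board. Don't disturb the short thread reel or the wax jar, and leave everything let go of and at rest.

Things in the scene. Friction and masses are not known exactly. Their poses are not given: they have to be found in the camera images.
- board: Fixed plywood board, 110 (x) x 560 (y) x 12 mm thick, lying on the table with the two machines bolted on it, 190 mm either side of its centre. Origin: centre of its underside, so midway between the machines; z up, x away from the robot, y along its length; the front edge is the long edge on the robot's side, 55 mm from the centre line. Its place and yaw vary; the machines stand square on it.
- profiler: The cane profiler, fixed on the board at one end or the other: black base plate 90 (x) x 170 (y) x 10 mm, two black pillars carrying a steel rod and a brass barrel along y, a black carriage with two brass screw heads; top 74 mm above the board. Origin: centre of its underside on the board's upper face and centre line (so 55 mm behind the board's front edge); axes as the board's, -x is its front.
- tip_cutter: The tip cutter, fixed on the board's other end: dark wooden base 90 (x) x 120 (y) x 18 mm, steel plate, two square brass posts with a steel bridge and a round black button on top; top 78 mm above the board. Origin: centre of its underside on the board's upper face and centre line (55 mm behind the board's front edge); axes as the board's, -x is its front.
- reed_box: Loose closed wooden box with small brass hinges and clasp, 50 (x) x 90 (y) x 30 mm high, flat lid, about 0.14 kg; the lid does not open. Origin: centre of its underside, z up. It may end at any yaw.
- spool: Loose tall thread spool, standing: pale wooden flanges 34 mm across and 6 mm thick, grey thread 29 mm across between them, 45 mm high, about 0.05 kg. Origin: centre of its underside, z up.
- dish: Loose round open steel dish, straight-sided, 56 mm across outside, 24 mm high, wall and floor 3 mm, about 0.08 kg. Origin: centre of its underside, z up.
- stone: Loose grey sharpening stone, a plain block 40 (x) x 100 (y) x 25 mm high, about 0.22 kg. Origin: centre of its underside, z up, y along its length.
- short_reel: Loose short wide thread reel, 42 mm across and 18 mm high, standing in front of the board near its middle; to be left alone. Origin: centre of its underside.
- wax_jar: Loose small amber jar with a metal cap, 38 mm across and 34 mm high, standing in front of the board near its middle; to be left alone. Origin: centre of its underside.
Not all that is in view belongs to the job. Leave any blue or turquoise look-alike of the reed_box alone.

How it is judged (in metres and radians):
At the end, for the whole second after the job is handed in: Box on the board within 15 mm of its centre; spool on the lid within 10 mm of its middle; dish before the profiler and stone before the tip cutter, on the table, each within 15 mm of centred and of a 40 mm gap to the board, stone within 0.2 rad of parallel; all upright and at rest (horizontal distance between reed_box and board below 0.015 m and height (world z) of reed_box between 0.007 and 0.017 m and horizontal distance between spool and reed_box below 0.01 m and z of spool in the frame of reed_box between 0.025 and 0.035 m and x of dish in the frame of profiler between -0.138 and -0.108 m and y of dish in the frame of profiler between -0.015 and 0.015 m and height (world z) of each of dish, stone below 0.006 m and x of stone in the frame of tip_cutter between -0.13 and -0.1 m and y of stone in the frame of tip_cutter between -0.015 and 0.015 m and angle between the y axis of stone and the y axis of board, either way round below 0.2 rad and angle between each of reed_box, spool, dish, stone's own z axis and vertical below 0.1 rad and linear speed of each of reed_box, spool, dish, stone below 0.02 m/s and angular speed of each of reed_box, spool, dish, stone below 0.3 rad/s); the robot touches nothing.
It fails at once if the short reel or the wax jar is moved more than 25 mm (distance of any of short_reel, wax_jar from where it was at the start of the episode above 0.025 m).
It also fails if it takes over 115 s, if anything falls off the work surface, if the arm or the gripper's body presses on something with over 40 N, if the wrist force passes 120 N, or if a joint passes its speed limit or range.

## Working session

There is one attempt and no reset: what is moved stays moved. The work goes in short steps, Python scripts to look and compute and a tool call to move; the robot and the scene stay as the last step left them, time stands still between calls to the robot, and variables do not carry over. Pictures are saved under pics/ and viewed, and the job is handed in when it is done.

Besides the shell and the picture viewer there is one more tool, called after "Call:" as name(argument=value, ...), one argument or row to a line, values as JSON. move_arm: Moves the arm, as the interface text tells. Its arguments: {"type":"object","properties":{"increments":{"type":"array","items":{"type":"number"}}},"required":["increments"]}

```bash
ls; mkdir -p pics; cat > h.py <<'E'
import numpy as np, cv2
from scipy.spatial.transform import Rotation as R
from workcell import ctrl
def T():
    o=ctrl.get_obs(); M=np.eye(4); M[:3,:3]=R.from_rotvec(o['orientation']).as_matrix(); M[:3,3]=o['ee_pos']; return M
def shot(n,save=None):
    M=T(); d=ctrl.get_image(n)
    d['P']=d['pose'] if 'pose' in d else M@d['mount']
    d['P']=np.array(d['P']); d['f']=200/np.tan(np.radians(d['vertical_fov'])/2)
    if save: cv2.imwrite('pics/'+save+'.png',d['frame'][:,:,::-1])
    return d
def ray(d,u,v):
    r=d['P'][:3,:3]@np.array([(u-d['cx'])/d['f'],(v-d['cy'])/d['f'],1]); return d['P'][:3,3],r
def onz(d,u,v,z):
    o,r=ray(d,u,v); return o+r*(z-o[2])/r[2]
def proj(d,p):
    q=np.linalg.inv(d['P'])@np.r_[p,1]; return q[0]/q[2]*d['f']+d['cx'],q[1]/q[2]*d['f']+d['cy']
def tri(obs):
    A=np.zeros((3,3));b=np.zeros(3)
    for d,u,v in obs:
        o,r=ray(d,u,v); r=r/np.linalg.norm(r); Q=np.eye(3)-np.outer(r,r); A+=Q;b+=Q@o
    return np.linalg.solve(A,b)
E
python3 - <<'E'
from h import *
o=ctrl.get_obs();print(o)
for n in ['top','side','wrist']:
    d=shot(n,n+'0');print(n,d['vertical_fov'],d['cx'],d['cy'],np.round(d['P'],2).tolist())
    if n=='wrist':print(d['mount'])
E
```

```text
pics
{'t': 0.0, 'qpos': array([-1.23700922e+00,  4.23825047e-01,  1.63068693e+00, -4.48469790e-06,
        1.08860924e+00, -1.90076724e-02]), 'qvel': array([-0.00045314, -0.00111934,  0.00016609, -0.00295406, -0.00022969,
       -0.00035435]), 'joint_torque': array([-3.21333922e-03, -5.44629192e+01, -2.73668039e+01,  6.42452622e-02,
        2.27581593e-02, -1.30816325e-04]), 'ee_pos': array([ 215.78636428, -585.97146112,  221.91277164]), 'orientation': array([-3.09135608e+00, -5.51037685e-01,  3.82321314e-04]), 'ft_force': array([-0.65049344, -0.22138837, -0.41268168]), 'moment': array([ 0.02503751, -0.00055349, -0.00689477]), 'width': 87.40552551467695}
top 57.83521362046813 322.5169919436093 197.58835980959523 [[-0.02, -0.98, 0.18, 287.67], [-1.0, 0.02, -0.0, 102.4], [-0.0, -0.18, -0.98, 1305.43], [0.0, 0.0, 0.0, 1.0]]
side 54.768722326577524 313.118804886915 202.71175546654715 [[-0.71, -0.46, 0.54, -41.65], [-0.71, 0.47, -0.52, 690.6], [-0.01, -0.75, -0.66, 750.67], [0.0, 0.0, 0.0, 1.0]]
wrist 69.84965941882761 311.75936304092124 194.7784508547453 [[0.34, -0.9, -0.26, 286.28], [-0.94, -0.33, -0.09, -561.68], [-0.0, 0.28, -0.96, 383.96], [0.0, 0.0, 0.0, 1.0]]
[[-9.76853314e-04 -9.60934316e-01 -2.76774795e-01  7.45636471e+01]
 [ 9.99999523e-01 -9.35243844e-04 -2.82341262e-04  1.27414753e+00]
 [ 1.24594846e-05 -2.76774939e-01  9.60934771e-01 -1.61968535e+02]
 [ 0.00000000e+00  0.00000000e+00  0.00000000e+00  1.00000000e+00]]
```

View pics/top0.png

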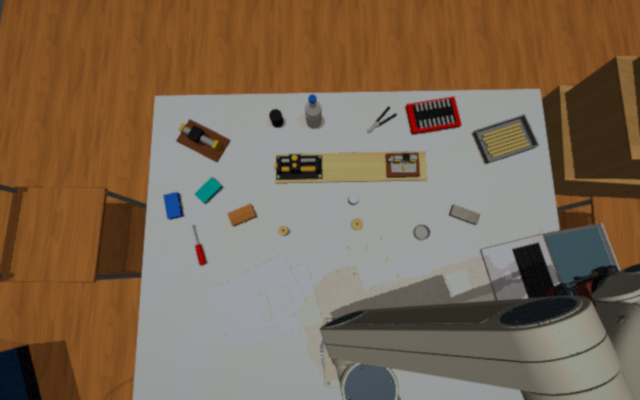

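View pics/side0.png

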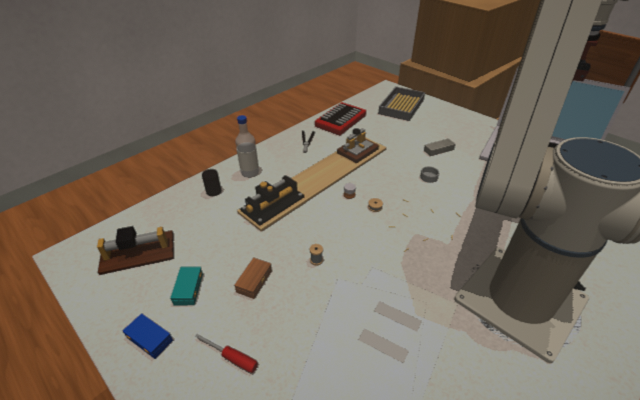

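View pics/wrist0.png

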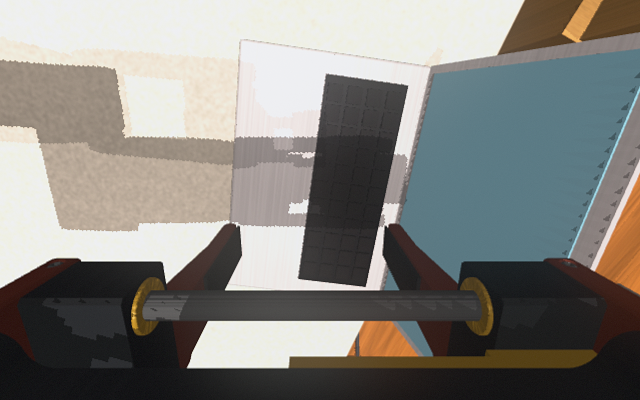

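Top view: the board spans about (275–426, 152–183). The profiler is at its left end (+y) and the cutter at its right. The reed box is at (242,215), spool (284,230), dish (421,232), stone (464,214), reel (357,224) and jar (353,199). Next I'll measure with colour masks and contours.

```bash
python3 - <<'E'
from h import *
d=shot('top');s=shot('side')
np.savez('cams.npz',**{k+n:x[k] for n,x in(('t',d),('s',s)) for k in('P','f','cx','cy','frame')})
f=d['frame'][130:260,150:500]; cv2.imwrite('pics/topc.png',cv2.resize(f,None,fx=2.28,fy=2.28*1,interpolation=cv2.INTER_CUBIC)[:,:,::-1])
f=s['frame'][80:310,170:470]; cv2.imwrite('pics/sidec.png',cv2.resize(f,None,fx=2.6,fy=2.6,interpolation=cv2.INTER_CUBIC)[:,:,::-1])
for n,u,v,z in [('boardL',275,167,12),('boardR',426,165,12),('box',242,215,30),('spool',284,230,45),('dish',421,232,24),('stone',464,214,25),('reel',357,224,18),('jar',353,199,34)]:
    p=onz(d,u,v,z); print(n,p.round(0), 'in side',np.round(proj(s,p)),'r',np.hypot(p[0],p[1]).round())
E
```

```text
boardL [647. 275.  12.] in side [248. 218.] r 703.0
boardR [ 644. -283.   12.] in side [374. 140.] r 704.0
box [468. 388.  30.] in side [256. 273.] r 608.0
spool [410. 237.  45.] in side [318. 247.] r 474.0
dish [ 397. -245.   24.] in side [430. 172.] r 466.0
stone [ 458. -402.   25.] in side [440. 144.] r 609.0
reel [430. -20.  18.] in side [376. 202.] r 430.0
jar [518.  -7.  34.] in side [351. 186.] r 518.0
```

View pics/topc.png

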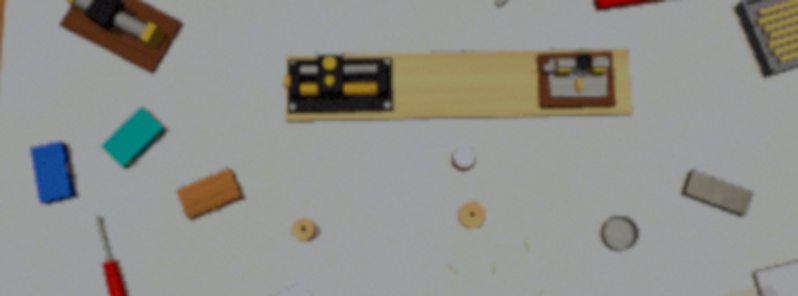

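View pics/sidec.png

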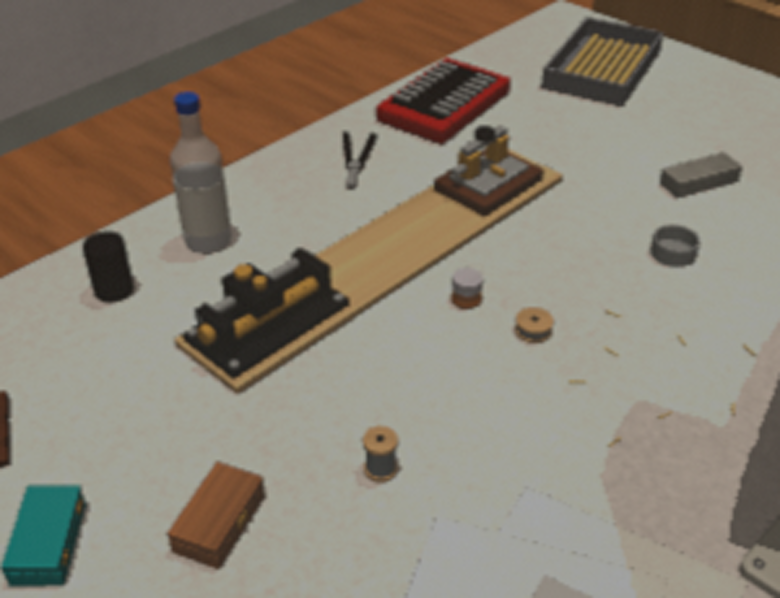

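```bash
cat >> h.py <<'E'
def goto(x,y,z,phi,M=None):
    """increments for TCP at x,y,z with tool x at world angle phi deg"""
    M=T() if M is None else M
    inc=M[:3,:3].T@(np.array([x,y,z])-M[:3,3])
    cur=np.degrees(np.arctan2(M[1,0],M[0,0]))
    dy=(cur-phi+180)%360-180   # tool z down: positive turn about tool z = clockwise from above
    n=max(np.linalg.norm(inc)/62.5,abs(dy)/10.7)
    print('cur',M[:3,3].round(1),'phi',cur.round(1),'inc',inc.round(1),'yaw',round(dy,1),'rows>=',round(n,1))
    return M
def mtarget(x,y,z,phi):
    c,s=np.cos(np.radians(phi)),np.sin(np.radians(phi)); M=np.eye(4)
    M[:3,:3]=np.array([[c,s,0],[s,-c,0],[0,0,-1]]); M[:3,3]=[x,y,z]; return M
E
python3 - <<'E'
from h import *
d=shot('wrist')
c=np.array([458,-402]);phi=71;t=np.array([np.cos(np.radians(phi)),np.sin(np.radians(phi))])
for off in (40,70,100):
    p=c-off*t; e=dict(d); e['P']=mtarget(p[0],p[1],160,phi)@d['mount']
    print(off,p,[np.round(proj(e,[*q,25])) for q in (c,c-50*t,c+50*t)], np.round(proj(e,[397,-245,24])))
goto(434,-468,160,71)
E
```

```text
40 [ 444.97727382 -439.82074302] [array([311., 147.]), array([311., 194.]), array([310.,  96.])] [191.   5.]
70 [ 435.21022919 -468.18630029] [array([310., 117.]), array([311., 166.]), array([310.,  63.])] [187. -34.]
100 [ 425.44318455 -496.55185756] [array([310.,  85.]), array([311., 137.]), array([310.,  27.])] [182. -76.]
cur [ 215.9 -586.3  222.4] phi 20.2 inc [245.5 -35.7  62.4] yaw -50.8 rows>= 4.7
```

```bash
python3 - <<'E'
from h import *
goto(438,-459,160,71)
E
```

```text
cur [ 215.9 -586.3  222.4] phi 20.2 inc [252.4 -42.7  62.4] yaw -50.8 rows>= 4.7
```

Call:
move_arm(
  increments=[0, 252, -43, 62, -51, 0, 252, -43, 62, -51, 0, 252, -43, 62, -51, 0, 252, -43, 62, -51, 0, 252, -43, 62, -51, 0, 252, -43, 62, -51, 0, 252, -43, 62, -51, 0, 252, -43, 62, -51],
)

```text
t: 1.3
ee_pos: [436.7, -459.7, 160.8]
orientation: [2.557, 1.825, 0.0]
ft_force: [-0.3, 0.9, 0.1]
width: 87.8
```

```bash
python3 - <<'E'
from h import *
goto(438,-459,160,71);print(ctrl.get_obs()['qpos'].round(2))
shot('wrist','w1');shot('top','t1')
E
```

```text
cur [ 436.7 -459.7  160.8] phi 71.0 inc [1.1 1.  0.8] yaw 0.0 rows>= 0.0
[-0.83  0.51  1.65  0.    0.98 -0.5 ]
```

View pics/w1.png

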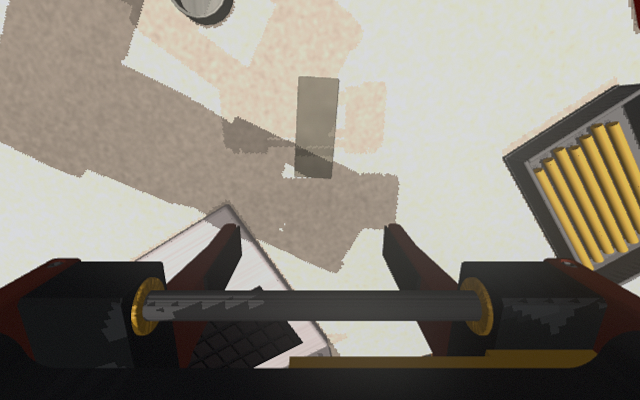

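```bash
python3 - <<'E'
import cv2,numpy as np
f=cv2.imread('pics/w1.png')[60:195,260:390]
cv2.imwrite('pics/w1c.png',cv2.resize(f,None,fx=4.4,fy=4.4,interpolation=cv2.INTER_CUBIC))
for p in [(127-60,317-260),(160-60,315-260),(165-60,360-260),(100-60,355-260)]: print(f[p])
E
```

```text
[121 137 145]
[ 86  96 104]
[198 215 214]
[180 200 216]
```

View pics/w1c.png

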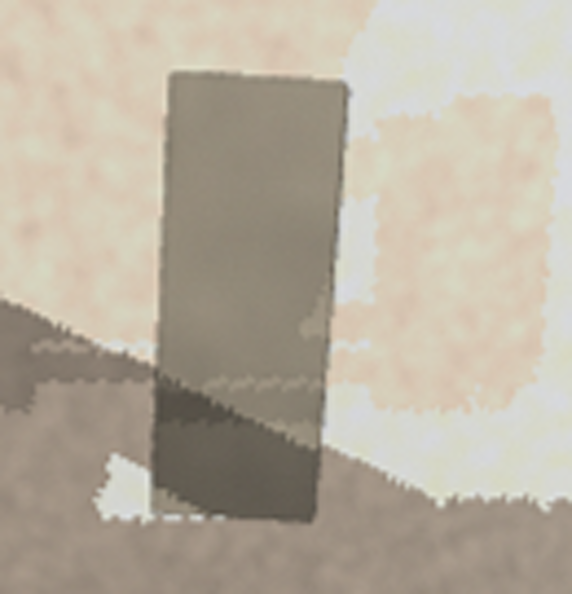

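```bash
cat >> h.py <<'E'
def W(d,corners,z):
    return np.array([onz(d,u,v,z) for u,v in corners])
E
python3 - <<'E'
from h import *
d=shot('wrist');t=shot('top')
c=[(298.6,76.6),(339,78.4),(331.6,178.4),(294.5,177)]
p=W(d,c,25);print(p.round(1));print('sides',[np.linalg.norm(p[i]-p[(i+1)%4]).round(1) for i in range(4)])
print('c',p.mean(0),'ang',[np.degrees(np.arctan2(*(a-b)[1::-1])) for a,b in((p[0],p[3]),(p[1],p[2]))])
print('top proj',[np.round(proj(t,q),1) for q in p])
m=cv2.cvtColor(t['frame'],cv2.COLOR_RGB2GRAY)[195:235,440:490]
cv2.imwrite('pics/t1c.png',cv2.resize(t['frame'][195:245,400:490],None,fx=8,fy=8,interpolation=cv2.INTER_CUBIC)[:,:,::-1])
E
```

```text
[[ 459.4 -354.    25. ]
 [ 495.8 -368.2   25. ]
 [ 458.6 -460.3   25. ]
 [ 421.8 -446.    25. ]]
sides [np.float64(39.1), np.float64(99.3), np.float64(39.5), np.float64(99.4)]
c [ 458.9049757  -407.13524424   25.        ] ang [np.float64(67.78696117676188), np.float64(67.98761866178106)]
top proj [array([450.5, 213.8]), array([453.7, 203.7]), array([480.3, 213.5]), array([477.3, 223.9])]
```

View pics/t1c.png

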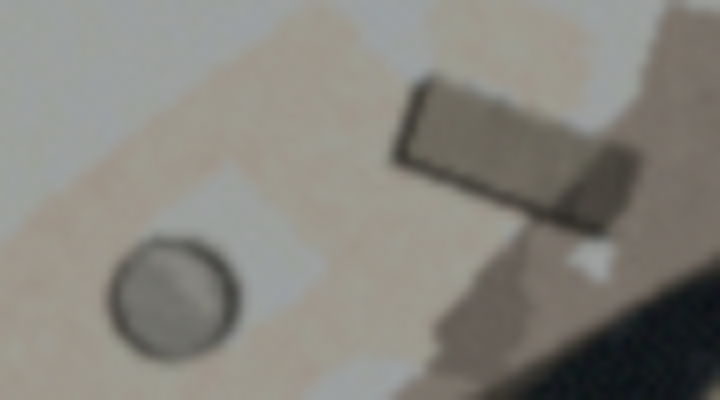

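```bash
python3 - <<'E'
from h import *
goto(459,-407,4,68)
E
```

```text
cur [ 437.  -459.4  160.7] phi 71.1 inc [ 56.7   3.9 156.7] yaw 3.1 rows>= 2.7
```

Call:
move_arm(
  increments=[0, 57, 4, 60, 3, 0, 57, 4, 90, 3, 0, 57, 4, 120, 3, 0, 57, 4, 140, 3, 0, 57, 4, 150, 3, 0, 57, 4, 156, 3, 0, 57, 4, 156, 3, 0, 57, 4, 156, 3, 255, 57, 4, 156, 3, 255, 57, 4, 156, 3, 255, 57, 4, 156, 3, 255, 57, 4, 156, 3],
)

```text
t: 3.0
ee_pos: [459.2, -406.7, 4.7]
orientation: [-2.602, -1.759, -0.0]
ft_force: [-0.5, -0.2, -0.4]
width: 51.1
```

Call:
move_arm(
  increments=[255, 0, 0, 0, 0, 255, 0, 0, 0, 0, 255, 0, 0, -30, 0, 255, 0, 0, -60, 0, 255, 0, 0, -100, 0, 255, 0, 0, -120, 0, 255, 0, 0, -120, 0],
)

```text
t: 3.88
ee_pos: [459.8, -407.2, 125.7]
orientation: [2.601, 1.758, 0.001]
ft_force: [-0.0, -1.3, -3.5]
width: 40.2
```

```bash
python3 - <<'E'
from h import *
t=shot('top');shot('wrist','w2');s=shot('side','s2')
cv2.imwrite('pics/t2c.png',cv2.resize(t['frame'][140:250,220:490],None,fx=2.9,fy=2.9,interpolation=cv2.INTER_CUBIC)[:,:,::-1])
E
```

```text
(no output)
```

View pics/t2c.png

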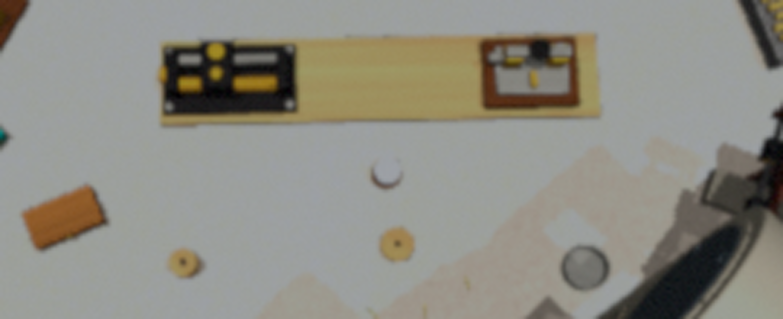

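View pics/w2.png

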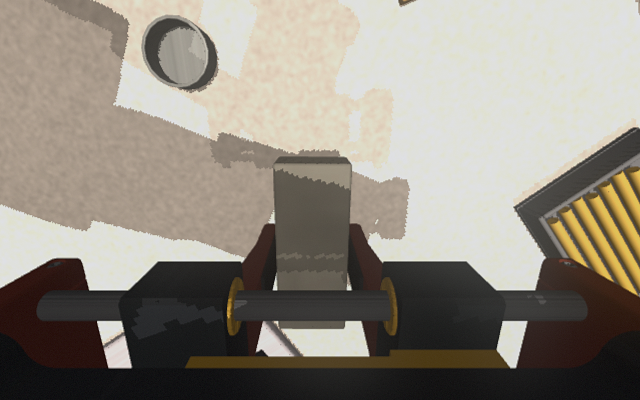

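```bash
python3 - <<'E'
from h import *
t=shot('top')
f=t['frame'][140:200,265:440]
hsv=cv2.cvtColor(f,cv2.COLOR_RGB2HSV)
print(f[167-140,350-265],hsv[167-140,350-265], f[195-140,350-265],hsv[195-140,350-265])
for c in (300-265,350-265,410-265): 
  print(c+265,[tuple(map(int,x)) for x in f[8:20,c]],[tuple(map(int,x)) for x in f[36:48,c]])
m=cv2.inRange(hsv,(10,60,80),(35,255,255))
cv2.imwrite('pics/bm.png',cv2.resize(m,None,fx=4,fy=4,interpolation=0))
E
```

```text
[157 146  95] [ 25 101 157] [155 156 155] [ 60   2 156]
300 [(156, 160, 160), (155, 159, 158), (155, 159, 157), (155, 159, 157), (150, 153, 151), (129, 129, 121), (104, 99, 79), (70, 66, 45), (36, 32, 22), (22, 19, 20), (34, 34, 34), (58, 57, 53)] [(27, 27, 27), (27, 26, 26), (52, 46, 35), (103, 90, 58), (144, 129, 84), (148, 136, 89), (128, 120, 97), (144, 146, 138), (155, 158, 153), (155, 159, 155), (157, 161, 158), (157, 160, 157)]
350 [(157, 160, 157), (156, 159, 158), (156, 159, 157), (154, 156, 154), (149, 146, 135), (155, 140, 107), (157, 137, 90), (157, 137, 88), (157, 142, 93), (157, 143, 94), (158, 143, 93), (157, 143, 92)] [(158, 144, 93), (156, 143, 92), (157, 141, 92), (158, 142, 93), (149, 135, 88), (127, 119, 98), (144, 146, 143), (155, 159, 157), (156, 159, 158), (155, 159, 157), (156, 160, 159), (157, 161, 159)]
410 [(156, 160, 164), (155, 159, 163), (154, 156, 157), (148, 140, 130), (133, 112, 87), (102, 72, 43), (87, 61, 39), (98, 86, 67), (101, 96, 88), (104, 102, 98), (107, 106, 99), (91, 83, 68)] [(81, 64, 38), (124, 108, 67), (150, 130, 85), (148, 127, 83), (124, 114, 95), (143, 145, 140), (154, 157, 155), (156, 159, 157), (155, 159, 155), (156, 159, 154), (156, 159, 155), (156, 159, 156)]
```

View pics/bm.png

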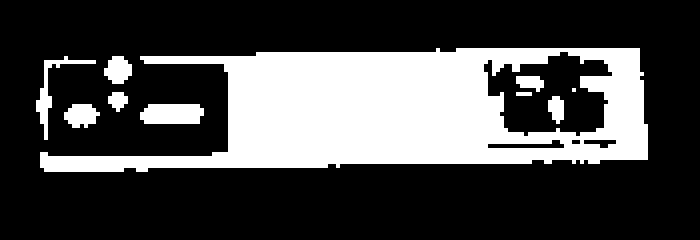

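```bash
cat > board.py <<'E'
from h import *
t=shot('top')
f=t['frame'].astype(float); s=cv2.GaussianBlur(f[:,:,0]-f[:,:,2],(1,1),0)
def cross(a,b,n=200,th=32):
    q=np.linspace(0,1,n); u=a[0]+(b[0]-a[0])*q; v=a[1]+(b[1]-a[1])*q
    w=cv2.remap(s.astype(np.float32),u.astype(np.float32)[None],v.astype(np.float32)[None],cv2.INTER_LINEAR)[0]
    i=np.argmax(w>th); return (u[i],v[i]) if w[i]>th else None
def edge(pts,z):
    p=np.array([onz(t,u,v,z)[:2] for u,v in pts]); vx,vy,x0,y0=cv2.fitLine(p.astype(np.float32),cv2.DIST_HUBER,0,.01,.01).ravel()
    return np.array([x0,y0]),np.array([vx,vy])*np.sign(vy if abs(vy)>.5 else vx),p
cols=[c for c in range(330,396,3)]
# outside -> in
back=[cross((c,145),(c,165)) for c in cols]; front=[cross((c,192),(c,172)) for c in list(range(285,396,3))]
L=[cross((265,r),(283,r)) for r in range(174,182)]; Rr=[cross((435,r),(420,r)) for r in range(156,178)]
bo,bd,bp=edge(back,12); fo,fd,fp=edge(front,2)
lo,ld,_=edge(L,12); ro,rd,_=edge(Rr,12)
print('back',bo,bd,'front',fo,fd,'L',lo,ld,'R',ro,rd)
d=(bd+fd)/2;d/=np.linalg.norm(d); n=np.array([d[1],-d[0]])
print('angle of y axis from world y deg',np.degrees(np.arctan2(-d[0],d[1])),'width',(bo-fo)@n,'len',(lo-ro)@d)
m=n*((bo@n+fo@n)/2)+d*((lo@d+ro@d)/2); print('centre',m)
E
python3 board.py
```

```text
Traceback (most recent call last):
  File "board.py", line 16, in <module>
    lo,ld,_=edge(L,12); ro,rd,_=edge(Rr,12)
            ~~~~^^^^^^
  File "board.py", line 9, in edge
    p=np.array([onz(t,u,v,z)[:2] for u,v in pts]); vx,vy,x0,y0=cv2.fitLine(p.astype(np.float32),cv2.DIST_HUBER,0,.01,.01).ravel()
                                     ^^^
TypeError: cannot unpack non-iterable NoneType object
```

```bash
sed -i 's/for u,v in pts\])/for u,v in [q for q in pts if q]])/; s/range(174,182)/(177,178,179,180,181)/' board.py; python3 board.py
```

```text
back [697.75494  -17.788816] [-0.0011601   0.99999934] front [591.18567  80.24873] [0.00106557 0.9999994 ] L [599.5765  275.12735] [ 0.9998027  -0.01986393] R [ 646.8159 -281.4996] [0.9999838  0.00569647]
angle of y axis from world y deg 0.0027081682 width 106.564644 len 556.6292
centre [644.4719     -3.1851296]
```

```bash
python3 - <<'E'
from h import *
goto(530,-310,200,90)
E
```

```text
cur [ 458.6 -406.1  123.2] phi 68.1 inc [115.9  30.3 -76.7] yaw -21.9 rows>= 2.3
```

Call:
move_arm(
  increments=[255, 30, 8, -60, -10, 255, 80, 20, -77, -20, 255, 116, 30, -77, -22, 255, 116, 30, -77, -22, 255, 116, 30, -77, -22, 255, 116, 30, -77, -22, 255, 116, 30, -77, -22],
)

```text
t: 5.05
ee_pos: [529.2, -310.5, 199.9]
orientation: [-2.218, -2.22, 0.0]
ft_force: [0.0, 0.2, -4.0]
width: 40.0
```

```bash
python3 - <<'E'
from h import *
print(T().round(3).tolist());d=shot('wrist','w3');print(T()[:3,3])
import pickle;pickle.dump({k:d[k] for k in('P','f','cx','cy','frame')},open('w3.pkl','wb'))
E
```

```text
[[-0.001, 1.0, -0.002, 529.155], [1.0, 0.001, 0.002, -310.527], [0.002, -0.002, -1.0, 199.939], [0.0, 0.0, 0.0, 1.0]]
[ 529.29309524 -310.45398508  200.04097422]
```

View pics/w3.png

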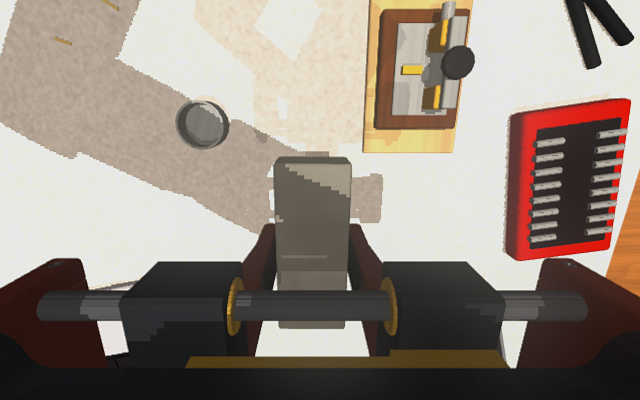

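```bash
python3 - <<'E'
import pickle,cv2
d=pickle.load(open('w3.pkl','rb'));f=d['frame'][0:170,340:500]
cv2.imwrite('pics/w3c.png',cv2.resize(f,None,fx=4.5,fy=3.5,interpolation=cv2.INTER_CUBIC)[:,:,::-1])
E
```

```text
(no output)
```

View pics/w3c.png

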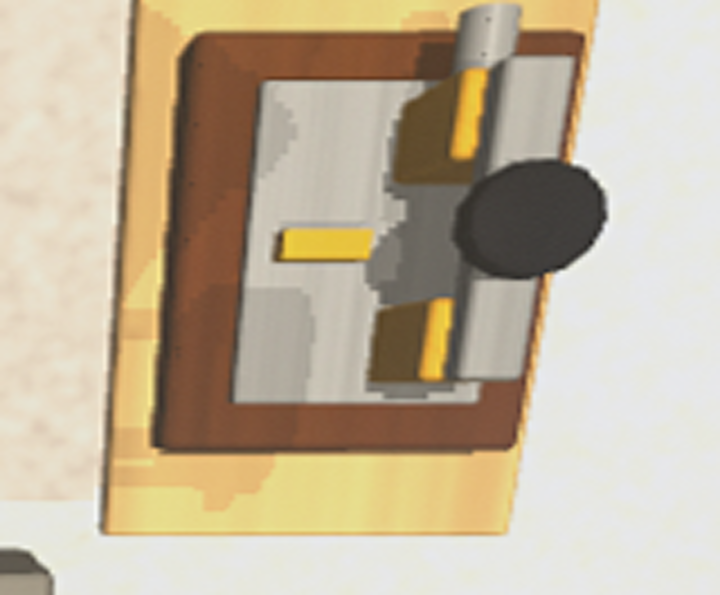

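```bash
python3 - <<'E'
from h import *
import pickle
d=pickle.load(open('w3.pkl','rb'))
f=lambda l:[(340+a/4.5,b/3.5) for a,b in l]
p=W(d,f([(107,533),(507,533),(135,2),(598,2)]),12);print(p.round(1),np.linalg.norm(p[0]-p[1]))
q=W(d,f([(165,444),(516,444),(188,33),(583,33)]),30);print(q.round(1),q.mean(0))
t=shot('top');print([np.round(proj(t,x),1) for x in p])
E
```

```text
[[ 591.3 -282.8   12. ]
 [ 699.6 -282.8   12. ]
 [ 589.9 -121.7   12. ]
 [ 699.3 -121.8   12. ]] 108.24932095522591
[[ 601.2 -251.8   30. ]
 [ 689.2 -251.8   30. ]
 [ 599.2 -135.4   30. ]
 [ 688.4 -135.5   30. ]] [ 644.47799864 -193.63121895   30.        ]
[array([426.9, 179. ]), array([424.9, 150.7]), array([383. , 180.1]), array([381.6, 151.5])]
```

```bash
python3 - <<'E'
from h import *
goto(530,-193.5,5,90)
E
```

```text
cur [ 529.4 -310.4  200.1] phi 90.1 inc [116.5   1.1 195.4] yaw 0.1 rows>= 3.6
```

Call:
move_arm(
  increments=[255, 60, 1, 40, 0, 255, 116, 1, 80, 0, 255, 116, 1, 120, 0, 255, 116, 1, 155, 0, 255, 116, 1, 180, 0, 255, 116, 1, 190, 0, 255, 116, 1, 194, 0, 255, 116, 1, 195, 0, 255, 116, 1, 195, 0],
)

```text
t: 6.28
ee_pos: [530.5, -194.3, 6.2]
orientation: [-2.219, -2.221, -0.001]
ft_force: [0.5, -0.2, -2.4]
width: 39.8
```

```bash
python3 - <<'E'
from h import *
goto(530,-193.5,5,90);print(ctrl.get_obs()['ft_force'])
E
```

```text
cur [ 530.5 -194.3    6.2] phi 90.1 inc [ 0.8 -0.5  1.2] yaw 0.1 rows>= 0.0
[ 0.48389681 -0.21832033 -2.36163348]
```

Call:
move_arm(
  increments=[255, 1, 0, 1.5, 0, 255, 1, 0, 1.5, 0, 80, 1, 0, 1.5, 0, 80, 1, 0, 1.5, 0, 80, 1, 0, 1.5, 0, 80, 1, 0, -30, 0, 80, 1, 0, -80, 0, 80, 1, 0, -140, 0, 80, 1, 0, -150, 0, 80, 1, 0, -150, 0],
)

```text
t: 7.52
ee_pos: [530.8, -193.6, 156.7]
orientation: [-2.22, -2.222, -0.002]
ft_force: [-0.1, -0.5, 0.4]
width: 60.2
```

```bash
python3 - <<'E'
from h import *
goto(397,-315,160,90);print(ctrl.get_obs()['qpos'].round(2))
shot('wrist','w4')
E
```

```text
cur [ 530.8 -193.6  156.7] phi 90.1 inc [-121.3 -133.9   -3.5] yaw 0.1 rows>= 2.9
[-0.37  0.42  1.81  0.    0.91 -0.37]
```

View pics/w4.png

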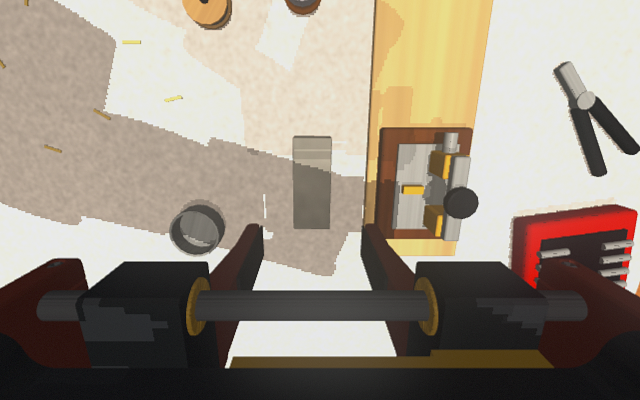

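```bash
python3 - <<'E'
from h import *
d=shot('wrist')
p=W(d,[(293,137),(331.5,137),(331,229),(293,229)],25);print(p.round(1),p.mean(0))
print('board front',W(d,[(375,30),(368,170)],12).round(1), 'dish guess',W(d,[(199,227)],24))
E
```

```text
[[ 510.1 -142.7   25. ]
 [ 548.8 -142.7   25. ]
 [ 550.1 -242.3   25. ]
 [ 508.3 -242.3   25. ]] [ 529.32359511 -192.50598105   25.        ]
board front [[ 589.2  -43.5   12. ]
 [ 589.8 -178.9   12. ]] dish guess [[ 404.65277661 -240.38158774   24.        ]]
```

Stone centre measures (529.3, −192.5), with the front edge at x≈589.5 and a gap of about 40 mm, which matches the target. The dish is next; I'll take a closer look at it first.

Call:
move_arm(
  increments=[0, -60, -60, -3, 0, 0, -120, -130, -3, 0, 0, -121, -131, -3, 0, 0, -121, -131, -3, 0, 0, -121, -131, -3, 0, 0, -121, -131, -3, 0],
)

```text
t: 8.38
ee_pos: [399.3, -313.4, 157.2]
orientation: [-2.216, -2.221, 0.0]
ft_force: [0.5, 0.0, -0.9]
width: 87.7
```

```bash
python3 - <<'E'
from h import *
import pickle
d=shot('wrist','w5');print(T()[:3,3]);pickle.dump({k:d[k] for k in('P','f','cx','cy','frame')},open('w5.pkl','wb'))
E
```

```text
[ 399.40298978 -313.39536792  157.38118684]
```

View pics/w5.png

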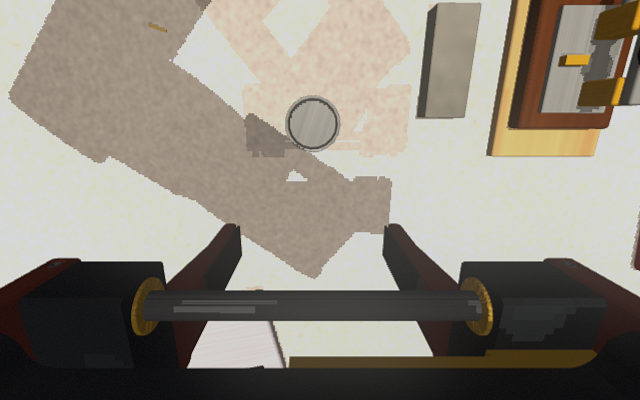

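```bash
python3 - <<'E'
from h import *
d=shot('wrist')
p=W(d,[(285.5,123),(340.5,123),(313,95.5),(313,151)],24);print(p.round(1))
c=(p[0]+p[1])/2; c[1]=(p[2]+p[3])[1]/2; print(c)
import pickle
C=np.load('cams.npz');t={k:C[k+'t'] for k in('P','f','cx','cy')}
print('tri',tri([(d,313,123),(t,400+173/8,195+297/8)]))
goto(c[0],c[1],4,90)
E
```

```text
[[ 371.7 -249.2   24. ]
 [ 426.8 -249.1   24. ]
 [ 399.2 -223.1   24. ]
 [ 399.3 -277.1   24. ]]
[ 399.23443526 -250.05667323   24.        ]
tri [ 398.22111076 -249.87046969   11.81429585]
cur [ 399.4 -313.4  157.5] phi 90.2 inc [ 62.9   0.5 153.7] yaw 0.2 rows>= 2.7
```

Call:
move_arm(
  increments=[0, 60, 0.5, 50, 0, 0, 63, 0.5, 100, 0, 0, 63, 0.5, 130, 0, 0, 63, 0.5, 147, 0, 0, 63, 0.5, 153.5, 0, 0, 63, 0.5, 153.5, 0, 255, 63, 0.5, 153.5, 0, 255, 63, 0.5, 153.5, 0, 255, 63, 0.5, 153.5, 0, 255, 63, 0.5, 153.5, 0, 255, 63, 0.5, 153.5, 0],
)

```text
t: 9.85
ee_pos: [399.4, -250.2, 4.5]
orientation: [-2.216, -2.222, 0.0]
ft_force: [-0.7, 0.1, 5.4]
width: 56.2
```

Call:
move_arm(
  increments=[255, 0, 0, -30, 0, 255, 0, 0, -60, 0, 255, 0, 0, -100, 0, 255, 0, 0, -145, 0, 255, 0, 0, -145, 0],
)

```text
t: 10.48
ee_pos: [401.6, -251.7, 152.3]
orientation: [2.217, 2.223, 0.002]
ft_force: [-0.5, -0.2, -0.8]
width: 55.9
```

```bash
python3 - <<'E'
from h import *
shot('wrist','w6');goto(522,186.5,150,150);print(ctrl.get_obs()['qpos'].round(2))
E
```

```text
cur [ 400.5 -251.   150.6] phi 90.2 inc [437.1 122.7   0.8] yaw -59.8 rows>= 7.3
[-0.59  0.31  2.01  0.    0.82 -0.59]
```

View pics/w6.png

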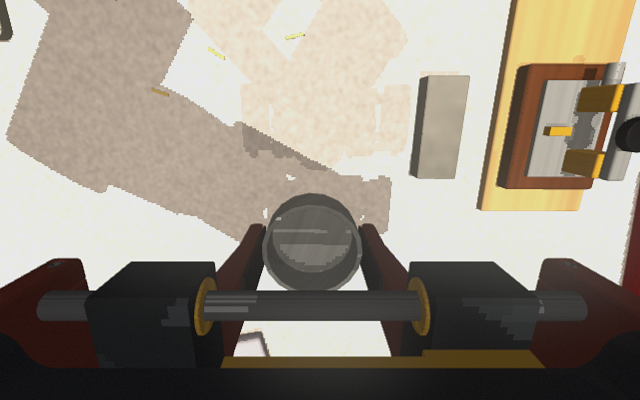

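Call:
move_arm(
  increments=[255, 55, 20, -30, 0, 255, 110, 42, -30, 0, 255, 165, 64, -30, 0, 255, 220, 86, -30, 0, 255, 270, 106, -30, 0, 255, 311, 121, -30, 0, 255, 311, 121, -30, 0, 255, 311, 121, -30, 0, 255, 311, 121, -30, 0],
)

```text
t: 11.65
ee_pos: [519.8, 59.2, 180.0]
orientation: [-2.219, -2.222, 0.002]
ft_force: [-1.0, 0.3, 0.3]
width: 56.0
```

```bash
python3 - <<'E'
from h import *
import pickle
d=shot('wrist','w7');print(T()[:3,3]);pickle.dump({k:d[k] for k in('P','f','cx','cy','frame')},open('w7.pkl','wb'))
f=d['frame'][:240,340:560]
cv2.imwrite('pics/w7c.png',cv2.resize(f,None,fx=3.5,fy=2.5,interpolation=cv2.INTER_CUBIC)[:,:,::-1])
E
```

```text
[519.99961548  59.19927477 180.31996886]
```

View pics/w7.png

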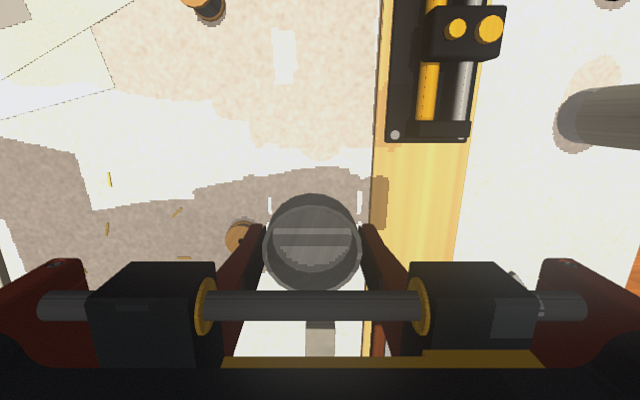

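View pics/w7c.png

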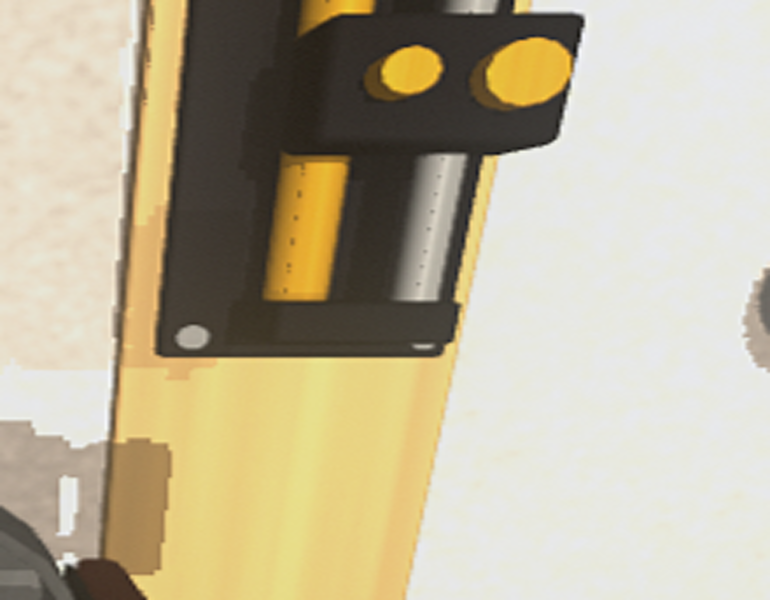

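```bash
python3 - <<'E'
from h import *
import pickle
d=pickle.load(open('w7.pkl','rb'))
print('plate corners',W(d,[(385,141),(466.6,141.5)],22).round(1))
print('front edge',W(d,[(373.7,160),(380,16)],12).round(1),'back',W(d,[(340+437/3.5,480/2.5),(340+490/3.5,200/2.5)],12).round(1))
print('spool bits',W(d,[(205,0)],0))
goto(522,186.5,150,150)
E
```

```text
plate corners [[599.4 103.1  22. ]
 [689.4 102.6  22. ]]
front edge [[590.4  80.4  12. ]
 [587.9 227.5  12. ]] back [[701.5  42.   12. ]
 [699.3 166.9  12. ]]
spool bits [[407.52992717 245.57800582   0.        ]]
cur [520.   59.2 180.3] phi 90.1 inc [127.3   2.2  30.4] yaw -59.9 rows>= 5.6
```

Call:
move_arm(
  increments=[255, 40, 1, 20, -10, 255, 90, 1, 30, -20, 255, 128, 1, 30, -30, 255, 128, 1, 30, -40, 255, 128, 1, 30, -50, 255, 128, 1, 30, -60, 255, 128, 1, 30, -60, 255, 128, 1, 60, -60, 255, 128, 1, 100, -60, 255, 128, 1, 100, -60, 255, 128, 1, 100, -60],
)

```text
t: 13.08
ee_pos: [521.4, 187.1, 81.3]
orientation: [-0.814, -3.034, -0.001]
ft_force: [0.2, -0.4, -0.4]
width: 56.3
```

```bash
python3 - <<'E'
from h import *
shot('side','s8');goto(521,187.3,4,150)
E
```

```text
cur [521.7 187.3  81.8] phi 150.0 inc [ 0.6 -0.5 77.8] yaw -0.0 rows>= 1.2
```

View pics/s8.png

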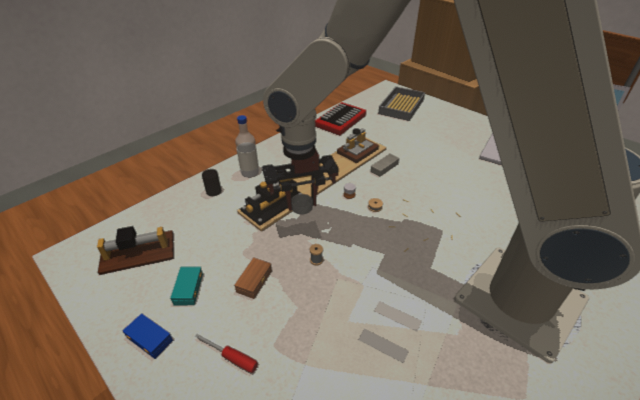

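Call:
move_arm(
  increments=[255, 0.5, 0, 40, 0, 255, 0.5, 0, 65, 0, 255, 0.5, 0, 74, 0, 255, 0.5, 0, 77, 0, 255, 0.5, 0, 77, 0, 255, 0.5, 0, 77, 0],
)

```text
t: 13.88
ee_pos: [522.0, 187.9, 5.7]
orientation: [0.813, 3.033, 0.003]
ft_force: [-0.1, 0.7, -0.6]
width: 56.3
```

```bash
python3 - <<'E'
from h import *
goto(521,187.3,4,150);print(ctrl.get_obs()['ft_force'])
E
```

```text
cur [522.  187.9   5.7] phi 150.0 inc [ 0.6 -1.   1.7] yaw -0.0 rows>= 0.0
[-0.05600232  0.66478275 -0.62569587]
```

Call:
move_arm(
  increments=[255, 0, 0, 1.2, 0, 255, 0, 0, 1.2, 0, 40, 0, 0, 1.2, 0, 40, 0, 0, 1.2, 0, 40, 0, 0, 1.2, 0, 40, 0, 0, -30, 0, 40, 0, 0, -80, 0, 40, 0, 0, -140, 0, 40, 0, 0, -155, 0, 40, 0, 0, -155, 0],
)

```text
t: 15.12
ee_pos: [522.1, 187.8, 161.4]
orientation: [0.813, 3.031, 0.005]
ft_force: [0.1, -0.2, -0.8]
width: 74.2
```

```bash
python3 - <<'E'
from h import *
d=shot('wrist','w9');goto(490,332,160,112)
E
```

```text
cur [521.2 187.5 160. ] phi 150.0 inc [ 99.3 109.5   0.2] yaw 38.0 rows>= 3.5
```

View pics/w9.png

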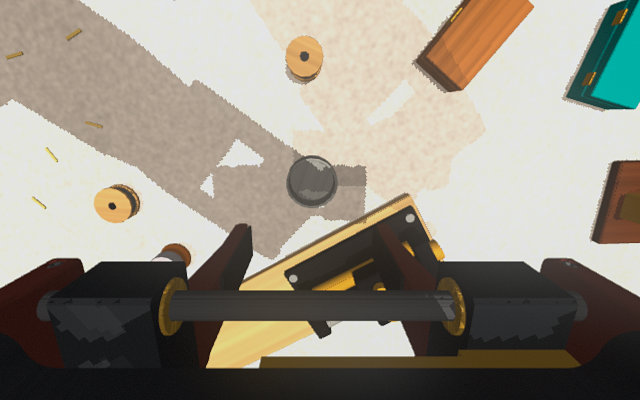

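Dish is released, upright, rim centred near (312,182). I'll measure that and move on to view the box.

```bash
python3 - <<'E'
from h import *
d=shot('wrist')
print(W(d,[(312,181.5)],24), 'spool top',W(d,[(304.5,56.5)],45),'board corner',W(d,[(411,195)],12),W(d,[(300,249)],12))
E
```

```text
[[516.61388565 188.5851945   24.        ]] spool top [[410.76238407 242.15087456  45.        ]] board corner [[588.68326883 275.91086216  12.        ]] [[583.45516782 133.39740769  12.        ]]
```

Call:
move_arm(
  increments=[0, 30, 33, 0, 10, 0, 60, 66, 0, 20, 0, 90, 100, 0, 30, 0, 99, 110, 0, 38, 0, 99, 110, 0, 38, 0, 99, 110, 0, 38, 0, 99, 110, 0, 38],
)

```text
t: 16.1
ee_pos: [490.0, 331.0, 158.8]
orientation: [-1.756, -2.604, 0.001]
ft_force: [0.5, -1.0, -0.2]
width: 88.0
```

```bash
python3 - <<'E'
from h import *
import pickle
d=shot('wrist','w10');print(T()[:3,3]);pickle.dump({k:d[k] for k in('P','f','cx','cy','frame')},open('w10.pkl','wb'))
E
```

```text
[490.12700345 331.15787756 159.03393537]
```

View pics/w10.png

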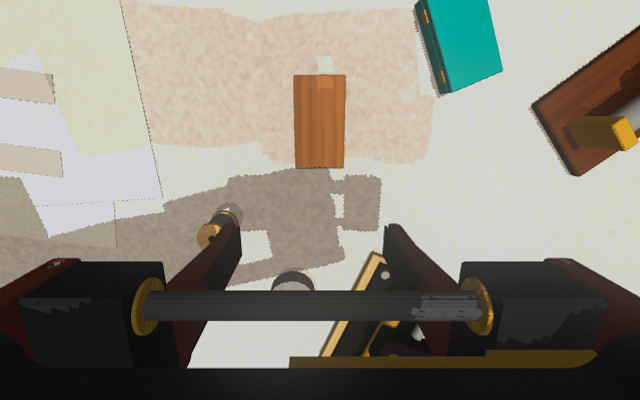

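```bash
python3 - <<'E'
from h import *
d=shot('wrist')
p=W(d,[(293.5,75),(345.5,75),(344,168),(295.5,168)],30);print(p.round(1))
print('sides',[np.linalg.norm(p[i]-p[(i+1)%4]).round(1) for i in range(4)],p.mean(0),[np.degrees(np.arctan2(*(a-b)[1::-1])) for a,b in((p[0],p[3]),(p[1],p[2]))])
c=p.mean(0); goto(c[0],c[1],9,112)
E
```

```text
[[432.3 424.9  30. ]
 [477.8 443.2  30. ]
 [512.3 361.2  30. ]
 [465.9 342.5  30. ]]
sides [np.float64(49.1), np.float64(89.0), np.float64(49.9), np.float64(88.9)] [472.08809573 392.92504849  30.        ] [np.float64(112.23294723891989), np.float64(112.78772879553992)]
cur [490.2 331.3 159.2] phi 112.0 inc [ 63.8   6.2 150.3] yaw -0.0 rows>= 2.6
```

Call:
move_arm(
  increments=[0, 50, 6, 40, 0, 0, 64, 6, 90, 0, 0, 64, 6, 125, 0, 0, 64, 6, 145, 0, 0, 64, 6, 153, 0, 0, 64, 6, 153, 0, 255, 64, 6, 153, 0, 255, 64, 6, 153, 0, 255, 64, 6, 153, 0, 255, 64, 6, 153, 0, 255, 64, 6, 153, 0],
)

```text
t: 17.58
ee_pos: [472.0, 393.2, 6.6]
orientation: [-1.757, -2.604, -0.001]
ft_force: [-0.5, -0.6, 3.1]
width: 49.9
```

Call:
move_arm(
  increments=[255, 0, 0, 0, 0, 255, 0, 0, -30, 0, 255, 0, 0, -60, 0, 255, 0, 0, -100, 0, 255, 0, 0, -150, 0, 255, 0, 0, -170, 0, 255, 0, 0, -170, 0],
)

```text
t: 18.45
ee_pos: [472.6, 393.5, 178.0]
orientation: [1.757, 2.604, 0.006]
ft_force: [-0.6, -0.2, -1.0]
width: 49.5
```

```bash
python3 - <<'E'
from h import *
d=shot('wrist','w11');goto(644.5,-90,180,90)
E
```

```text
cur [471.8 392.9 176.4] phi 112.0 inc [-512.4  -20.4   -4.1] yaw 22.0 rows>= 8.2
```

View pics/w11.png

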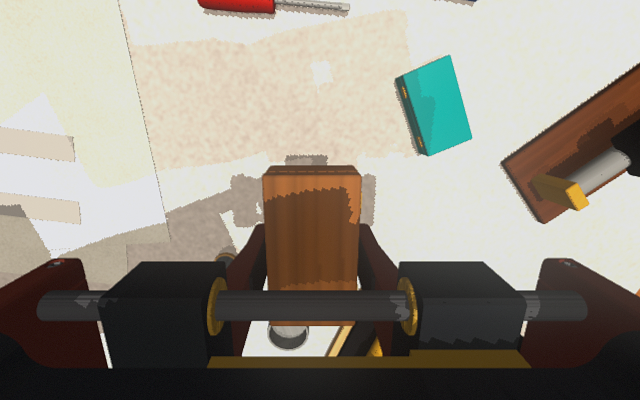

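```bash
python3 - <<'E'
from h import *
goto(644.4,-2.8,180,90)
E
```

```text
cur [471.8 392.9 176.4] phi 112.0 inc [-431.5   12.1   -4. ] yaw 22.0 rows>= 6.9
```

Call:
move_arm(
  increments=[255, -50, 2, -10, 0, 255, -100, 3, -10, 5, 255, -155, 5, -10, 10, 255, -210, 6, -10, 15, 255, -265, 8, -10, 20, 255, -320, 9, -10, 22, 255, -375, 11, -10, 22, 255, -420, 12, -10, 22, 255, -431.5, 12, -10, 22, 255, -431.5, 12, -10, 22, 255, -431.5, 12, -10, 22],
)

```text
t: 19.88
ee_pos: [643.4, -1.5, 185.2]
orientation: [-2.219, -2.221, -0.0]
ft_force: [0.5, 0.6, -1.3]
width: 49.5
```

```bash
python3 - <<'E'
from h import *
d=shot('wrist','w12');t=shot('top')
cv2.imwrite('pics/t12.png',cv2.resize(t['frame'][130:260,220:490],None,fx=2.9,fy=2.9,interpolation=cv2.INTER_CUBIC)[:,:,::-1])
goto(644.4,-2.8,18,90)
E
```

```text
cur [643.7  -1.4 185.8] phi 90.1 inc [ -1.7   0.7 167.8] yaw 0.1 rows>= 2.7
```

View pics/w12.png

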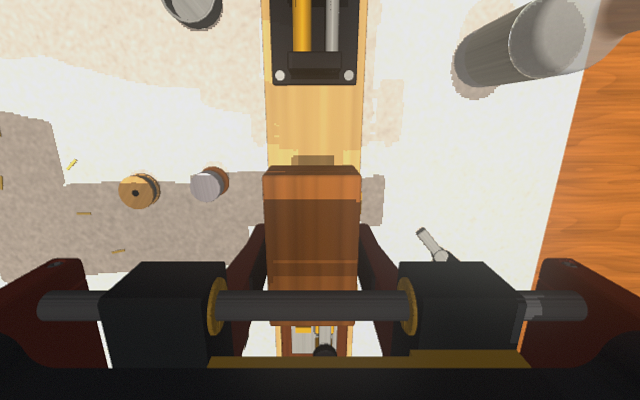

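View pics/t12.png

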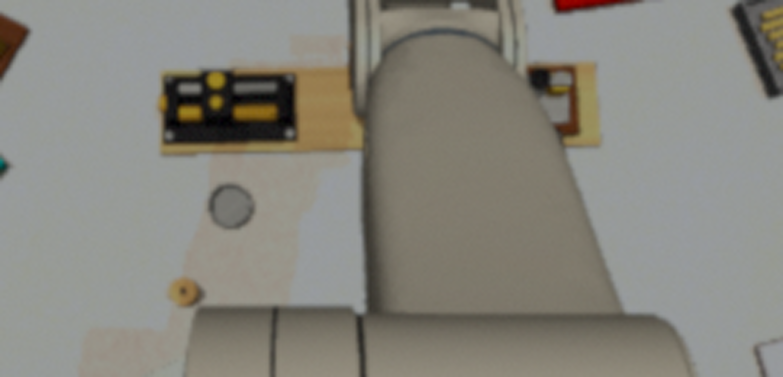

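```bash
python3 - <<'E'
from h import *
d=shot('wrist')
print(W(d,[(273,84),(356,84)],22).round(1),W(d,[(266,140),(366,140)],12).round(1))
p=W(d,[(264,175),(360,175)],185+24-1.5);print(p.round(1))
E
```

```text
[[601.6 102.   22. ]
 [690.  102.   22. ]] [[589.9  42.3  12. ]
 [705.6  42.3  12. ]]
[[619.   42.7 207.5]
 [667.   42.7 207.5]]
```

Call:
move_arm(
  increments=[255, -0.5, 1, 50, 0, 255, -0.5, 1, 100, 0, 255, -0.5, 1, 135, 0, 255, -0.5, 1, 155, 0, 255, -0.5, 1, 163, 0, 255, -0.5, 1, 166, 0, 255, -0.5, 1, 166, 0, 255, -0.5, 1, 166, 0],
)

```text
t: 21.02
ee_pos: [645.6, -1.8, 21.1]
orientation: [2.22, 2.222, 0.003]
ft_force: [0.2, 0.0, -0.4]
width: 49.7
```

```bash
python3 - <<'E'
from h import *
goto(645,-2,18,90)
E
```

```text
cur [645.6  -1.8  21.1] phi 90.1 inc [-0.2 -0.6  3.1] yaw 0.1 rows>= 0.1
```

Call:
move_arm(
  increments=[255, 0, 0, 1.5, 0, 255, 0, 0, 1.5, 0],
)

```text
t: 21.28
ee_pos: [645.9, -1.8, 19.9]
orientation: [2.22, 2.222, 0.004]
ft_force: [0.2, 0.2, -1.3]
width: 49.7
```

Call:
move_arm(
  increments=[255, 0, 0, 1.5, 0, 255, 0, 0, 1.5, 0],
)

```text
t: 21.52
ee_pos: [646.0, -1.8, 18.6]
orientation: [2.22, 2.222, 0.004]
ft_force: [-1.2, -0.6, 1.5]
width: 50.1
```

Call:
move_arm(
  increments=[40, 0, 0, 0, 0, 40, 0, 0, 0, 0, 40, 0, 0, 0, 0, 40, 0, 0, -30, 0, 40, 0, 0, -80, 0, 40, 0, 0, -140, 0, 40, 0, 0, -170, 0, 40, 0, 0, -180, 0, 40, 0, 0, -180, 0, 40, 0, 0, -180, 0],
)

```text
t: 22.78
ee_pos: [644.4, -2.0, 196.6]
orientation: [-2.22, -2.221, -0.001]
ft_force: [-0.0, 0.6, 0.3]
width: 74.1
```

```bash
python3 - <<'E'
from h import *
import pickle
d=shot('wrist','w13');pickle.dump({k:d[k] for k in('P','f','cx','cy','frame')},open('w13.pkl','wb'))
goto(411,180,160,90)
E
```

```text
cur [644.5  -2.  196.6] phi 90.1 inc [ 182.2 -233.3   37. ] yaw 0.1 rows>= 4.8
```

View pics/w13.png

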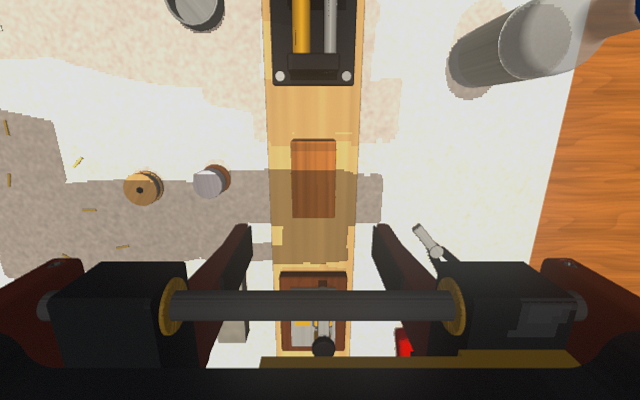

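```bash
python3 - <<'E'
from h import *
d=shot('wrist')
p=W(d,[(290.5,140),(335.5,140),(336,218),(291.5,218)],42);print('box',p.round(1),p.mean(0))
print('plate',W(d,[(274,84),(355,84)],22).round(1),'cutter base near edge',W(d,[(281,272),(346,272)],30).round(1),'board',W(d,[(266,120),(361,120)],12).round(1))
E
```

```text
box [[620.4  43.3  42. ]
 [669.5  43.3  42. ]
 [672.1 -47.3  42. ]
 [619.7 -47.3  42. ]] [645.4275132   -1.97903573  42.        ]
plate [[602.  102.3  22. ]
 [691.2 102.3  22. ]] cutter base near edge [[ 603.8 -126.2   30. ]
 [ 687.9 -126.2   30. ]] board [[590.   63.7  12. ]
 [701.3  63.7  12. ]]
```

Call:
move_arm(
  increments=[0, 40, -50, 0, 0, 0, 80, -100, 10, 0, 0, 120, -150, 20, 0, 0, 160, -200, 30, 0, 0, 182, -233, 37, 0, 0, 182, -233, 37, 0, 0, 182, -233, 37, 0, 0, 182, -233, 37, 0],
)

```text
t: 23.88
ee_pos: [412.8, 179.4, 160.2]
orientation: [-2.221, -2.221, -0.002]
ft_force: [0.0, 0.1, 1.0]
width: 87.8
```

```bash
python3 - <<'E'
from h import *
d=shot('wrist','w14')
goto(411,242,5,90)
E
```

```text
cur [412.7 179.3 160.2] phi 90.0 inc [ 62.4  -1.8 155.3] yaw -0.0 rows>= 2.7
```

View pics/w14.png

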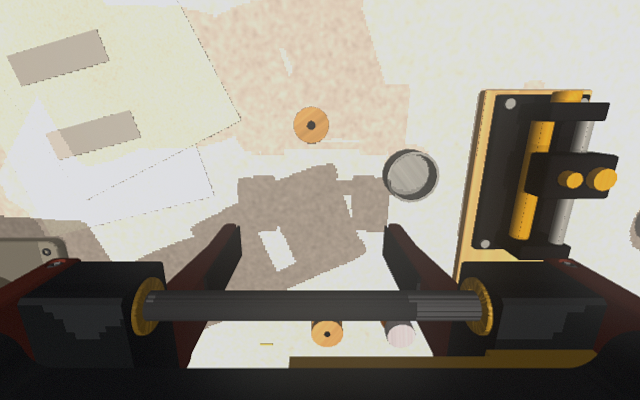

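```bash
python3 - <<'E'
from h import *
d=shot('wrist')
p=W(d,[(311,125),(293,125),(329.5,125)],45);print(p.round(1))
t=shot('top')
f=t['frame'].astype(float);w=np.clip(f[215:245,270:298,0]-f[215:245,270:298,2]-30,0,None);v,u=np.mgrid[215:245,270:298]
uv=((w*u).sum()/w.sum(),(w*v).sum()/w.sum());print(uv,onz(t,*uv,45),'tri',tri([(d,311,125),(t,*uv)]))
print('dish',W(d,[(410,174)],24).round(1),'board edge',W(d,[(481,92),(463,230)],12).round(1))
goto(p[0,0],p[0,1],5,90)
E
```

```text
[[411.3 242.2  45. ]
 [394.3 242.2  45. ]
 [428.7 242.2  45. ]]
(np.float64(283.4375), np.float64(234.25)) [395.558143  239.3734783  45.       ] tri [405.92550028 242.86253621 -15.18661164]
dish [[516.2 190.6  24. ]] board edge [[585.  273.4  12. ]
 [588.5 121.3  12. ]]
cur [412.3 179.3 160.1] phi 90.0 inc [ 62.7  -1.  155.2] yaw -0.0 rows>= 2.7
```

Call:
move_arm(
  increments=[0, 50, -1, 30, 0, 0, 63, -1, 70, 0, 0, 63, -1, 110, 0, 0, 63, -1, 140, 0, 0, 63, -1, 154, 0, 0, 63, -1, 154, 0, 0, 63, -1, 154, 0, 255, 63, -1, 154, 0, 255, 63, -1, 154, 0, 255, 63, -1, 154, 0, 255, 63, -1, 154, 0, 255, 63, -1, 154, 0],
)

```text
t: 25.52
ee_pos: [411.3, 242.5, 6.2]
orientation: [-2.221, -2.22, -0.001]
ft_force: [-0.9, 0.0, -0.5]
width: 41.3
```

Call:
move_arm(
  increments=[255, 0, 0, 0, 0, 255, 0, 0, 0, 0, 255, 0, 0, -30, 0, 255, 0, 0, -60, 0, 255, 0, 0, -110, 0, 255, 0, 0, -160, 0, 255, 0, 0, -190, 0, 255, 0, 0, -190, 0],
)

```text
t: 26.52
ee_pos: [412.5, 242.9, 198.2]
orientation: [2.222, 2.221, 0.009]
ft_force: [0.7, -0.2, -1.5]
width: 32.7
```

```bash
python3 - <<'E'
from h import *
d=shot('wrist','w15')
goto(645.4,-2,180,90)
E
```

```text
cur [411.5 242.4 196.6] phi 90.0 inc [-244.3  234.    16.4] yaw -0.0 rows>= 5.4
```

View pics/w15.png

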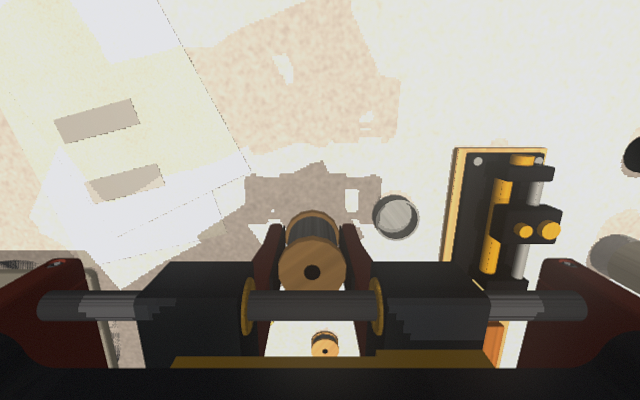

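```bash
python3 - <<'E'
from h import *
d=ctrl.get_image('wrist');d['P']=np.array(d['mount']);d['f']=200/np.tan(np.radians(d['vertical_fov'])/2)
print(ctrl.get_obs()['width'])
# tool-frame: upright spool, base at tool z=+zb (TCP at 5..6 above table at grasp)
for zb in (5,6):
  for zz,n in ((zb,'bottom'),(zb-45,'top')):
    print(zb,n,[np.round(proj(d,[x,y,zz]),1) for x,y in((0,0),(17,0),(-17,0),(0,17),(0,-17))])
cv2.imwrite('pics/w15c.png',cv2.resize(d['frame'][190:310,240:390],None,fx=5,fy=5,interpolation=cv2.INTER_CUBIC)[:,:,::-1])
E
```

```text
32.73559445089132
5 bottom [array([313.2, 234.5]), array([313.2, 209.1]), array([313.1, 258.7]), array([340.1, 234.5]), array([286.3, 234.6])]
5 top [array([313.6, 272.9]), array([313.7, 240.5]), array([313.6, 303.2]), array([349. , 272.9]), array([278.3, 273. ])]
6 bottom [array([313.1, 233.9]), array([313.2, 208.5]), array([313.1, 258. ]), array([339.9, 233.9]), array([286.4, 233.9])]
6 top [array([313.6, 271.8]), array([313.6, 239.6]), array([313.6, 301.9]), array([348.7, 271.8]), array([278.5, 271.8])]
```

View pics/w15c.png

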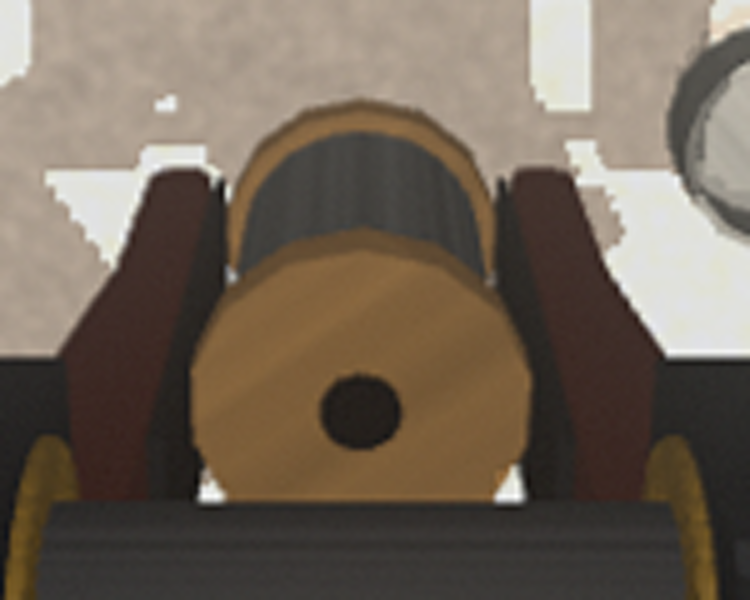

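Call:
move_arm(
  increments=[255, -40, 38, 0, 0, 255, -85, 81, 0, 0, 255, -130, 125, 0, 0, 255, -175, 168, 0, 0, 255, -215, 206, 0, 0, 255, -244, 234, 10, 0, 255, -244, 234, 16, 0, 255, -244, 234, 16, 0, 255, -244, 234, 16, 0],
)

```text
t: 27.75
ee_pos: [643.6, -1.1, 178.5]
orientation: [-2.219, -2.22, 0.001]
ft_force: [-0.3, 0.5, 0.1]
width: 32.9
```

```bash
python3 - <<'E'
from h import *
d=shot('wrist','w16')
goto(645.4,-2,48,90)
E
```

```text
cur [643.9  -1.1 179. ] phi 90.0 inc [ -1.1   1.7 131. ] yaw 0.0 rows>= 2.1
```

View pics/w16.png

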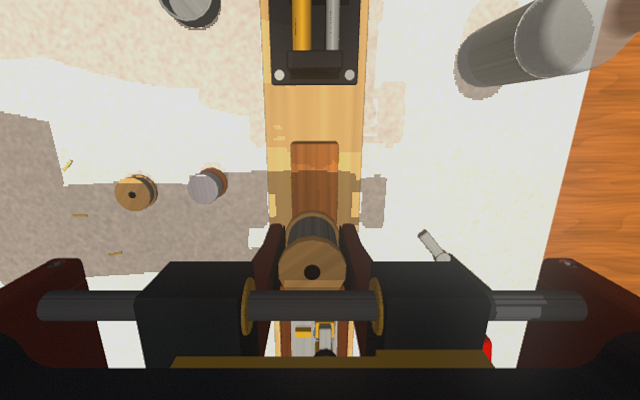

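Call:
move_arm(
  increments=[255, -1, 1.5, 40, 0, 255, -1, 1.5, 80, 0, 255, -1, 1.5, 110, 0, 255, -1, 1.5, 124, 0, 255, -1, 1.5, 127, 0, 255, -1, 1.5, 127, 0, 255, -1, 1.5, 127, 0],
)

```text
t: 28.68
ee_pos: [646.1, -1.9, 53.3]
orientation: [-2.22, -2.222, -0.002]
ft_force: [-0.2, -0.1, -1.2]
width: 32.6
```

Call:
move_arm(
  increments=[255, 0, 0, 1.5, 0, 255, 0, 0, 1.5, 0],
)

```text
t: 28.92
ee_pos: [646.4, -1.9, 52.3]
orientation: [2.22, 2.222, 0.003]
ft_force: [0.7, 0.0, -0.5]
width: 33.0
```

```bash
python3 - <<'E'
from h import *
d=shot('wrist','w17');s=shot('side')
cv2.imwrite('pics/s17.png',cv2.resize(s['frame'][110:230,270:420],None,fx=5,fy=5,interpolation=cv2.INTER_CUBIC)[:,:,::-1])
goto(645.4,-2,48,90)
E
```

```text
cur [646.2  -1.9  52. ] phi 90.0 inc [-0.1 -0.8  4. ] yaw 0.0 rows>= 0.1
```

View pics/s17.png

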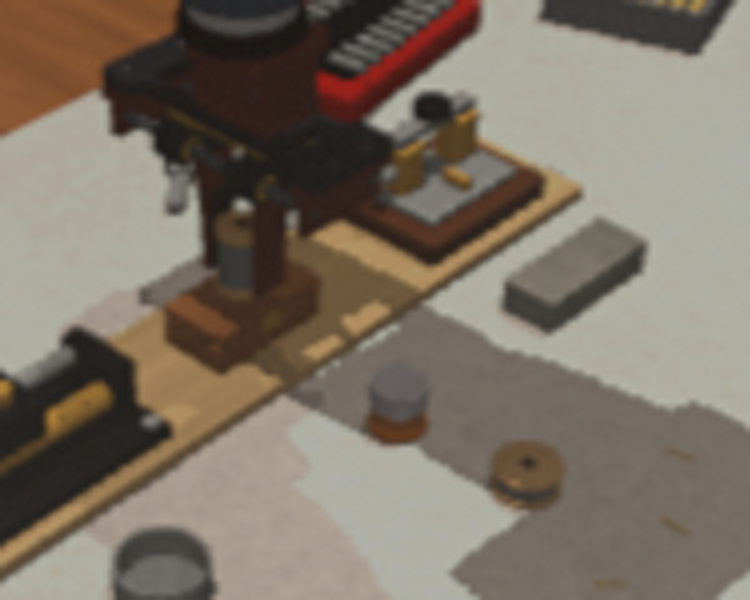

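View pics/w17.png

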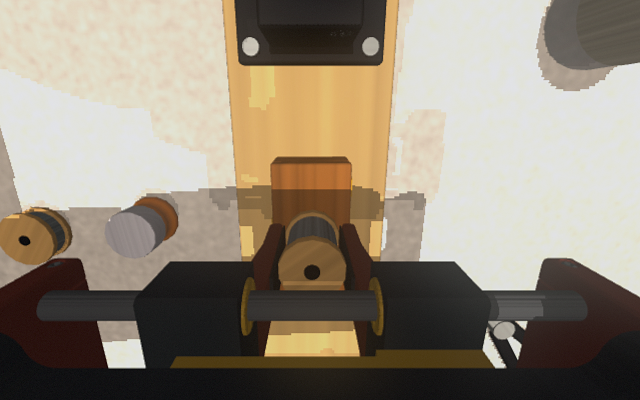

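Call:
move_arm(
  increments=[255, 0, -0.5, 2.5, 0, 255, 0, -0.5, 2.5, 0, 255, 0, -0.5, 2.5, 0],
)

```text
t: 29.4
ee_pos: [645.6, -1.9, 49.4]
orientation: [-2.22, -2.222, -0.002]
ft_force: [0.1, 0.1, -0.5]
width: 33.0
```

Call:
move_arm(
  increments=[255, 0, 0, 1.2, 0, 255, 0, 0, 1.2, 0],
)

```text
t: 29.65
ee_pos: [645.8, -1.9, 48.2]
orientation: [-2.221, -2.222, -0.002]
ft_force: [0.3, 0.1, -1.2]
width: 32.7
```

Call:
move_arm(
  increments=[255, 0, 0, 1, 0, 255, 0, 0, 1, 0],
)

```text
t: 29.9
ee_pos: [645.9, -1.9, 48.1]
orientation: [2.22, 2.222, 0.003]
ft_force: [-2.1, 0.1, 7.4]
width: 32.6
```

Contact: 7.4 N, at the expected height. I'll release gently and retreat straight up.

Call:
move_arm(
  increments=[255, 0, 0, -0.5, 0, 120, 0, 0, -0.5, 0, 80, 0, 0, -0.5, 0, 80, 0, 0, -0.5, 0, 80, 0, 0, -0.5, 0, 80, 0, 0, -20, 0, 80, 0, 0, -50, 0, 80, 0, 0, -90, 0, 80, 0, 0, -140, 0, 80, 0, 0, -170, 0, 80, 0, 0, -170, 0, 80, 0, 0, -170, 0],
)

```text
t: 31.4
ee_pos: [645.1, -2.1, 217.9]
orientation: [-2.22, -2.222, -0.002]
ft_force: [-0.6, 0.4, -0.2]
width: 60.2
```

```bash
python3 - <<'E'
from h import *
d=shot('wrist','w18');s=shot('side')
cv2.imwrite('pics/s18.png',cv2.resize(s['frame'][110:230,230:420],None,fx=4,fy=4,interpolation=cv2.INTER_CUBIC)[:,:,::-1])
goto(430,-350,250,90)
E
```

```text
cur [644.7  -2.1 216.7] phi 90.0 inc [-347.7 -215.   -33.4] yaw 0.0 rows>= 6.6
```

View pics/s18.png

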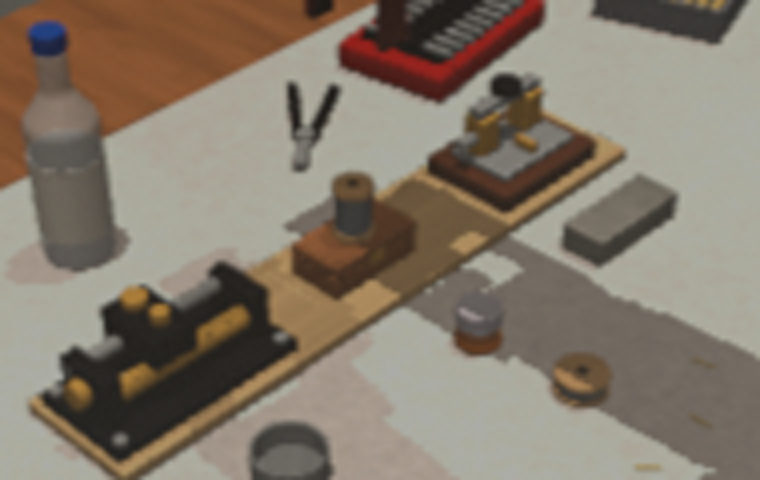

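View pics/w18.png

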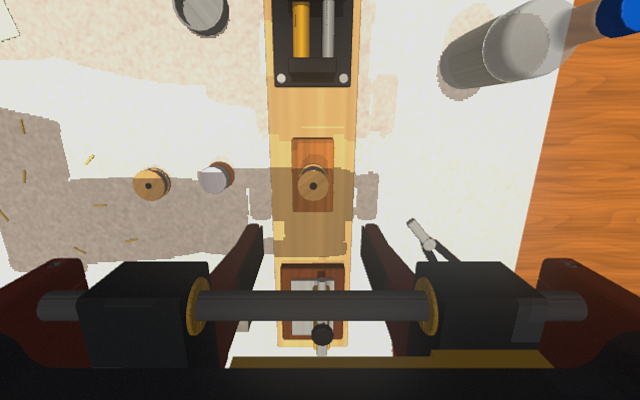

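```bash
python3 - <<'E'
from h import *
d=shot('wrist')
b=W(d,[(291.5,138.5),(333.5,138.5),(335,212),(292,212)],42);print(b.round(1),b.mean(0),'spool',W(d,[(313,186)],87))
goto(560,110,240,90)
E
```

```text
[[620.2  43.1  42. ]
 [668.8  43.1  42. ]
 [672.5 -47.   42. ]
 [619.  -47.   42. ]] [645.12901852  -1.93043734  42.        ] spool [[644.9719374   -2.16413177  87.        ]]
cur [644.8  -2.1 216.6] phi 90.0 inc [112.2 -84.7 -23.1] yaw 0.0 rows>= 2.3
```

Call:
move_arm(
  increments=[80, 30, -20, -20, 0, 80, 70, -55, -24, 0, 80, 112, -85, -24, 0, 80, 112, -85, -24, 0, 80, 112, -85, -24, 0, 80, 112, -85, -24, 0],
)

```text
t: 32.3
ee_pos: [560.4, 108.9, 240.4]
orientation: [-2.22, -2.22, 0.001]
ft_force: [-0.3, 0.1, -0.2]
width: 60.1
```

```bash
python3 - <<'E'
from h import *
import pickle
d=shot('wrist','w19');t=shot('top')
cv2.imwrite('pics/t19.png',cv2.resize(t['frame'][130:260,220:490],None,fx=2.9,fy=2.9,interpolation=cv2.INTER_CUBIC)[:,:,::-1])
print(T()[:3,3])
E
```

```text
[560.27788431 108.92154567 240.51613535]
```

View pics/w19.png

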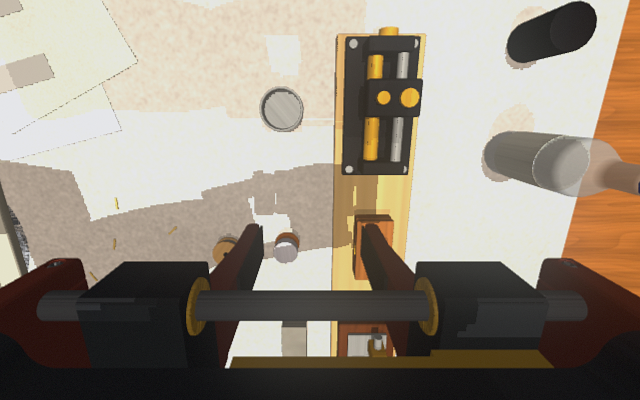

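View pics/t19.png

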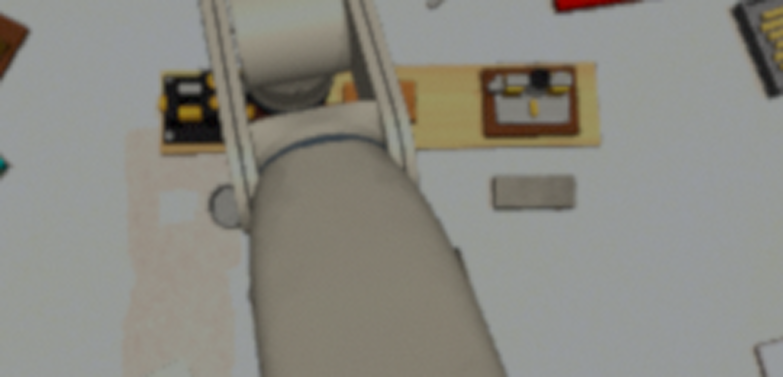

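```bash
python3 - <<'E'
from h import *
d=shot('wrist')
print('dish',W(d,[(281.5,108)],24).round(1),'plate ends',W(d,[(345.5,37),(342.5,174.5)],22).round(1),'edge',W(d,[(337,36),(335,108),(333,180)],12).round(1))
print('jar',W(d,[(288,250)],34).round(1))
print(ctrl.get_obs()['t'])
E
```

```text
dish [[520.9 188.6  24. ]] plate ends [[599.6 269.6  22. ]
 [600.7 102.3  22. ]] edge [[590.2 273.   12. ]
 [589.5 188.7  12. ]
 [588.7  92.3  12. ]]
jar [[525.2  -4.2  34. ]]
32.45
```

```bash
python3 -c "
from workcell import ctrl
print(ctrl.close_job())"
```

```text
the job is handed in; nothing more can be done
None
```

I set all four pieces out and handed the job in at about 32.5 s, with the gripper clear of everything. No verdict came back, so these are my own last camera measurements:

| Piece | Last measurement | Against the target |
|---|---|---|
| Stone | centre (529.3, −192.5) mm | about 40 mm gap to the board, within about 1 mm of centred on the tip cutter, visibly parallel |
| Dish | centre (520.9, 188.6) mm, right way up | 40.6 mm gap, about 1 mm off the profiler's centre |
| Reed box | centre (645.1, −1.9) mm | board centre about (645, −2.5) mm |
| Spool | (645.0, −2.2) mm | within 1 mm of the lid's middle, standing upright |

I never touched the short reel or the wax jar. They look undisturbed in the side picture taken after the last placing, though I did not measure how far they might have moved.

**Disagreements:**
- **Dish position:** two earlier oblique wrist views put it about 4 mm nearer the robot. The board edge shifted the same way in those views, so the gap held; the later, more direct view agreed with the arm's own placing.
- **Top-camera heights:** triangulating from the top camera gave poor heights for the dish and spool (12 mm and −15 mm; the rim and top should be 24 and 45 mm). I relied on wrist views instead, checked by the objects' known sizes and by contact when setting the box and spool down.

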